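# Open the wash tank: flip up the tab, unscrew the filler cap

## Robot

A 6-joint arm with a two-finger parallel gripper is mounted at the origin on the work surface. World frame = base frame: x ahead of the robot, y to its left, z up, the work surface at z = 0. Lengths are in m, angles in rad, forces in N, time in s.
With the tool pointing down it reaches from about 0.4 to 0.825 m from the base axis. Payload 7 kg.
Tool frame: the origin (TCP) lies midway between the tips of the shut fingers; the grasp point (between the pads) lies 19 mm behind it; z points along the fingers, y is the line along which they close (so a half turn about z gives the same grasp; the last joint's range is limited). The gripper opens to 88 mm and grips with 3 to 60 N. Pads are 19 mm wide; open, the fingers measure 130 mm over their backs; the gripper's body (78 mm by 193 mm) begins 47 mm behind the grasp point.
Start: joints at [1.56, 0.359, 0.012, 0, -1.224, -0.288], TCP at [0.199, 0.645, 0.227] pointing down, gripper open.
Joint ranges: [-3.07, 3.07], [-1.43, 2.12], [-1.02, 1.25], [-3.03, 1.67], [-3.05, -0], [-3.03, 3.03]. Speed limits (rad/s): [2.39, 2.39, 3.01, 3.14, 3.14, 3.14].

## Interface

Orientations are given as [roll, pitch, yaw] about the fixed x, y, z axes, in that order (R = Rz(yaw) Ry(pitch) Rx(roll)).
In Python, from station import arm gives the robot as it stands. The module is installed in compiled form; this text tells all that it offers.
- The arm moves only by the tool carry_out, never from a script. Its argument "commands" is a list of rows, each a list of 4 numbers: the shift along the world's x, y, z in units of 50 mm (1.0 is 50 mm), then the turn about the world's z in units of 6 degrees (1.0 is 6 degrees). A call has exactly 10 rows; each row is the pose to reach, as a shift and turn from the pose commanded when the call began; what a row does not reach only later rows make up. A row lasts 1/8 s, in which the tool goes at most 62.5 mm and 10.7 degrees, less where a joint would pass 70% of its speed; a pose out of reach is approached as far as the arm can. A call with a gripper value outside its range is refused whole. "claw" is the closure, from 0 (fully open) to 1 (shut), set as the call begins (left out, the last holds). The fingers move at their own pace and stop on an object; "force" is the grip in N (left out, the last holds). Time passes only in rows, so rows that repeat a pose let the fingers close, or fill a call up. It gives the time, the measured TCP pose, the force, the opening and the grip force at its end, in the units of the state.
- arm.get_state(): the state, without advancing time (a new reading comes with each control period).
- arm.grab_frame(name): name is "side" or "top"; returns a dict with "pixels" (420x560x3 uint8, red, green, blue), "fx", "fy", "cx", "cy" (pixels), "k1" (the pictures are not rectified: a ray, as slopes to the right and down, at radius r is drawn at 1 + k1 r^2 times it, then the intrinsics apply), "eye" and "orientation" of the camera in the world. Camera axes: x right, y down, z forward; pixel columns grow to the right and rows downward; lengths in m; the calibration is good to about 2 mm. A picture is of the moment at which its call begins. There is no depth.
- arm.job_done(): hands the job in; it is judged then, once.
Trained networks look in a picture, given as the dict that the camera call returned (one of the last four; its "shot" number tells which), for a name from the list of things; names that differ only in an ending like _2 or _b are one class to them, and where a whole thing is asked for, a point or a joint stands for the part that bears it (a point fixed in the world has none). Each returns a list of dicts, best first, with "conf" (0 to 1); they miss things now and then, are a little off and sometimes report something else, mostly with a low value. They report only what shows in the picture. A call takes as long as a camera call. They do not tell look-alikes from the thing itself.
- arm.regions_of(picture, query): "pixels" (420x560 bool, what is visible of it) and "uv" ([column, row] in pixels, amid what is visible of it).
- arm.mark_of(picture, query): "uv" ([column, row] in pixels: a listed point, or the origin of a listed thing).
The state is a dict: "t": time; "q": joint angles; "qd": joint speeds; "joint_efforts": joint torques, N m; "eef_pos": TCP position; "ee_rot": TCP orientation; "force": force on the tool from outside, world axes, zero at the start; "moment": the same for the moment, N m; "width": finger opening in m; "gripper_force": force on a finger pad.
Only numpy, scipy, OpenCV 4.12 (cv2) and the standard library are available. Lean on these libraries where they do the work, as an engineer would, in place of code of your own. Each camera call takes 0.05 s, during which the arm holds its last target. There are 200 camera calls.

## Task

Open the white wash tank on the print bench: fold the hinged flip-top tab right back, unscrew the filler cap beneath it (anticlockwise seen from above, only until you feel it come up gently against its stop, never forced round or pulled off while it still catches) and lift it off. Set the cap down right way up in the aluminium tray before letting go, leave the tab folded back, and do not disturb the other things on the bench.

Things in the scene. Friction and masses are not known exactly. Their poses are not given: they have to be found in the camera images.
- tank: White plastic tank with a dark foot, 200 mm (x) by 130 mm (y) by 100 mm high, fixed to the bench. Origin: centre of its underside; its front faces -x. On top, the cap's upright axis stands at x = -30 mm, y = 0 (tank frame) and the tab's hinge behind it at x = +14 mm, between two steel ears 74 mm apart outside and 132 mm high above the bench.
- tab (a joint): Angle of the flip-top tab, rad: 0 lying shut over the cap, growing as it is lifted up and folded back over the rear of the tank to its stop at 2.9; stays where it is left (stiff hinge, about 0.15 N m, so 2 N at the tongue).
- tab_hinge (a point): Point on the tab's hinge axis, mid-width, 128 mm above the bench, fixed on the tank; its axes are the tank's and the hinge runs along y. The tab is a grey plate 52 mm wide and 5 mm thick, cranked 26 mm up from the hinge and reaching over the cap.
- tab_tongue (a point): Grip point of the tab, in the middle of its thumb tongue, which sticks out from the plate's front edge: 14 mm wide (y), 9 mm thick, 33 mm long, free on both sides, nothing below it for 45 mm. With the tab shut it lies 94 mm in front of (-x, tank axes) and 26 mm above the hinge. The tongue ends 12 mm beyond this point and the plate begins 21 mm behind it. Turns with the tab.
- neck: White filler neck, fixed under the cap. Origin: on the cap's axis, on the tank top. Ramped flanges hold the cap's lugs; a sprung seal lifts it with 2 to 6 N. The cap rises 2 mm while turned, 3 mm more when free. Turning takes up to 0.15 N m; at the stop it climbs steeply: keep below 0.4 N m, and below 20 N of pull. At the stop, or up to 4 degrees short of it, it lifts straight off.
- cap: Loose black screw cap, 50 to 85 g: ribbed skirt 53 mm diameter, 25 mm high, a grip bar across its top. Origin: centre of its underside, z up; on the neck it sits 2 to 3 mm above the tank top. Unscrews anticlockwise seen from above. How far is not known beforehand: it comes free after 25 to 77 degrees and meets a hard stop some 6 degrees later (32 to 83 from the start).
- cap_bar (a point): Middle of the cap's grip bar: 46 mm long along its x, 14 mm wide (y), standing 20 mm above the cap's flat top (z from -11 mm to +9 mm about this point, which is 36 mm above the cap's underside). Rigid; a grip of about 20 N is plenty.
- tray: Open square aluminium tray, 130 by 130 by 22 mm, wall and floor 4 mm, fixed on the bench on one side of the tank. Origin: centre of its underside.
- mug: White mug, 82 mm diameter, 95 mm high, handle at its +y; bystander on the side of the tank opposite the tray. Origin: centre of underside.
- mug_b: A second such mug, bystander behind.
- tape: Roll of yellow tape lying flat, 96 mm diameter, 25 mm high; bystander.
- band: Small white ring lying flat, 72 mm diameter, 12 mm high; bystander.
- screwdriver: Screwdriver lying flat; bystander.
- squeegee: Wooden squeegee board lying flat, 140 by 70 by 14 mm; bystander.
- paper_roll: Standing paper roll, 70 mm diameter, 170 mm high; bystander.
Things that resemble listed ones, but are neither listed nor needed, are in the scene too. There is more than one size of the cap; the one meant has the size given above.

How it is judged:
On the way, in this order (a step that is already met when the one before it is completed fails the run):
1. the tab is folded back (past 2.4 rad) (value of joint tab above 2.4 rad), for 0.2 s.
2. the cap is off the neck: its underside 30 mm or more above the tank top (z of cap in the frame of neck above 0.03 m), for 0.1 s.
3. the cap is set down in the tray while still held (x of cap in the frame of tray between -0.045 and 0.045 m and y of cap in the frame of tray between -0.045 and 0.045 m and z of cap in the frame of tray below 0.012 m and angle between cap's own z axis and vertical below 0.15 rad and contact force between the fingers and cap above 0.5 N), for 0.1 s.
At the end, for the whole second after the job is handed in: The cap stands at rest and released on the tray's floor, right way up (within 0.15 rad), its origin within 45 mm of the tray's centre in the tray's x and y and less than 12 mm above its underside, and the tab is still folded back past 2.4 rad (x of cap in the frame of tray between -0.045 and 0.045 m and y of cap in the frame of tray between -0.045 and 0.045 m and z of cap in the frame of tray below 0.012 m and angle between cap's own z axis and vertical below 0.15 rad and linear speed of cap below 0.02 m/s and value of joint tab above 2.4 rad); the robot touches nothing.
It fails at once if the cap's lugs strained: more than 34 N between cap and neck (forced past the stop or pulled while caught) (contact force between cap and neck above 34 N).
It fails at once if a bystander moved more than 25 mm (distance of any of mug, mug_b, tape, band, screwdriver, squeegee, paper_roll from where it was at the start of the episode above 0.025 m).
It also fails if it takes over 72 s, if anything falls off the work surface, if the arm or the gripper's body presses on something with over 40 N, if the wrist force passes 120 N, or if a joint passes its speed limit or range.

## Working session

There is one attempt and no reset: what is moved stays moved. The work goes in short steps, Python scripts to look and compute and a tool call to move; the robot and the scene stay as the last step left them, time stands still between calls to the robot, and variables do not carry over. Pictures are saved under pics/ and viewed, at most 10 in all, crops included, and the job is handed in when it is done.

Besides the shell and the picture viewer there is one more tool, called in YAML: its name, and indented under it one key for each argument. carry_out: Moves the arm, as the interface text tells. Its arguments: {"type":"object","properties":{"commands":{"type":"array","items":{"type":"array","items":{"type":"number"}}},"claw":{"type":"number"},"force":{"type":"number"}},"required":["commands"]}

```bash
mkdir -p pics; cat > h.py <<'E'
import numpy as np, cv2
from station import arm
from scipy.spatial.transform import Rotation as R
def rot(o):
    o=np.array(o,float)
    if o.shape==(3,3): return o
    return R.from_euler('xyz',o).as_matrix() if o.size==3 else R.from_quat(o).as_matrix()
def ray(p,uv):
    d=np.array([(uv[0]-p['cx'])/p['fx'],(uv[1]-p['cy'])/p['fy']]); s=d.copy()
    for _ in range(20): s=d/(1+p['k1']*(s@s))
    return np.array(p['eye']),rot(p['orientation'])@np.array([s[0],s[1],1])
def atz(p,uv,z):
    e,d=ray(p,uv); return e+d*(z-e[2])/d[2]
def proj(p,X):
    c=rot(p['orientation']).T@(np.array(X,float)-p['eye']); s=c[:2]/c[2]; s=s*(1+p['k1']*(s@s))
    return s*[p['fx'],p['fy']]+[p['cx'],p['cy']]
def tri(ps,uvs):
    A=0;b=0
    for p,uv in zip(ps,uvs):
        e,d=ray(p,uv); d/=np.linalg.norm(d); M=np.eye(3)-np.outer(d,d); A=A+M; b=b+M@e
    return np.linalg.solve(A,b)
def save(p,n): cv2.imwrite('pics/'+n+'.png',p['pixels'][:,:,::-1])
E
python3 - <<'E'
from h import *
np.set_printoptions(precision=3,suppress=True)
P={n:arm.grab_frame(n) for n in('side','top')}
for n,p in P.items():
    save(p,n+'0'); print(n,p['eye'],p['orientation'],p['fx'],p['k1'])
H=dict(tank=0,tab_hinge=.128,tab_tongue=.154,cap=.102,cap_bar=.138,neck=.1,tray=0,mug=0)
for q,z in H.items():
    for n,p in P.items():
        print(q,n,[(np.round(r['uv'],1),round(r['conf'],2),atz(p,r['uv'],z)[:2]) for r in arm.mark_of(p,q)[:4]])
print(arm.get_state())
E
```

```text
side [ 0.273 -0.637  0.797] [-2.333 -0.015 -0.427] 469.28172301732434 -0.15966692555195253
top [0.451 0.023 1.403] [-3.046 -0.019 -1.552] 518.3138751777764 -0.19662936533573622
tank side [(array([283. , 146.5]), 0.64, array([0.723, 0.344])), (array([264. , 242.4]), 0.6, array([0.534, 0.029]))]
tank top [(array([256. , 224.8]), 0.6, array([0.542, 0.04 ]))]
tab_hinge side [(array([268.9, 195.4]), 0.57, array([0.552, 0.041]))]
tab_hinge top []
tab_tongue side [(array([226.3, 198.9]), 0.95, array([0.458, 0.039])), (array([205. , 185.3]), 0.27, array([0.431, 0.096]))]
tab_tongue top []
cap side [(array([297. , 289.3]), 0.79, array([ 0.511, -0.186])), (array([251. , 210.4]), 0.7, array([0.51 , 0.039])), (array([247.4, 292.6]), 0.52, array([ 0.426, -0.157]))]
cap top [(array([302.8, 262.1]), 0.68, array([ 0.444, -0.081])), (array([314.6, 230.6]), 0.43, array([ 0.524, -0.109]))]
cap_bar side [(array([249.7, 199.3]), 0.84, array([0.507, 0.035])), (array([287.7, 282.3]), 0.63, array([ 0.49, -0.19])), (array([249.9, 286.9]), 0.6, array([ 0.426, -0.172])), (array([362.8, 234.2]), 0.17, array([ 0
[... 382 characters left out ...]
, 0.72, array([ 0.484, -0.28 ])), (array([412.7, 338. ]), 0.72, array([ 0.701, -0.32 ])), (array([324.3, 178.4]), 0.25, array([0.765, 0.173]))]
mug top [(array([373.2, 248.2]), 0.94, array([ 0.484, -0.281])), (array([390. , 168.6]), 0.8, array([ 0.706, -0.329]))]
{'t': 0.9, 'q': array([ 1.56 ,  0.359,  0.012, -0.   , -1.224, -0.288]), 'qd': array([-0.001,  0.003, -0.001,  0.001,  0.   , -0.   ]), 'joint_efforts': array([ -0.001, -58.236,  29.33 ,   7.002,   0.012,  -0.   ]), 'eef_pos': array([0.199, 0.645, 0.227]), 'ee_rot': array([-3.141,  0.   , -0.299]), 'force': array([-0.086, -0.033, -0.067]), 'moment': array([ 0.012,  0.024, -0.052]), 'gripper_force': 0.0, 'width': 0.08752354732642918}
```

View pics/side0.png

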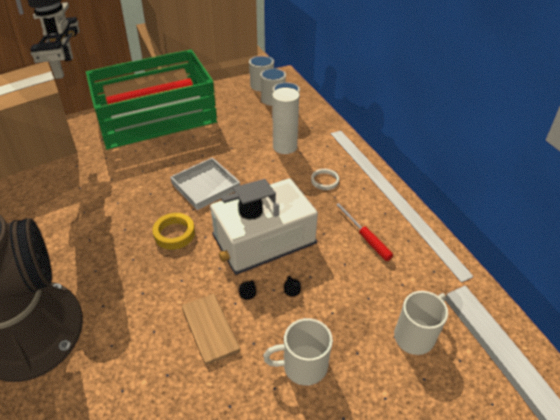

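View pics/top0.png

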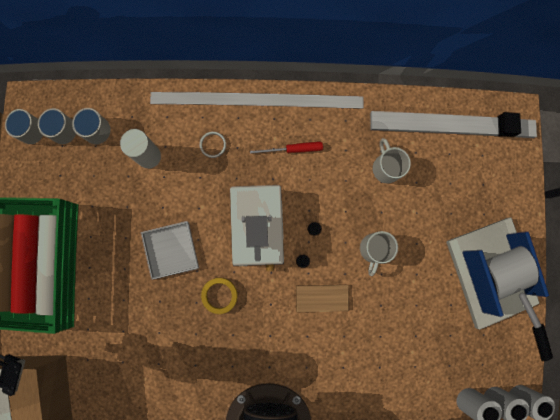

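The side view shows the tank at about (264,225), with the cap under the tab at (250,208), the tongue at (226,199) and the tray at (205,184). Two small decoy caps lie at (248,290) and (292,287). The top view shows the tongue at (257,254) and the tray at (169,250). The tape and squeegee are in front of the tank, and the tank sits nearly axis-aligned. Next I'll measure its yaw.

```bash
python3 - <<'E'
from h import *
np.set_printoptions(precision=4,suppress=True)
s=arm.grab_frame('side');p=arm.grab_frame('top')
for name,z in(('tank',.1),('tray',.022)):
    r=arm.regions_of(p,name)[0]
    c=max(cv2.findContours(r['pixels'].astype('uint8'),0,2)[0],key=cv2.contourArea)[:,0]
    X=np.array([atz(p,u.astype(float),z)[:2] for u in c],'float32')
    print(name,r['conf'],cv2.minAreaRect(X*1000))
# tab grey plate: dark mask inside the tank in top view
h=p['pixels'][180:270,225:290].astype(int); m=(h.max(2)<130)&(h.max(2)-h.min(2)<25)
n,l,st,ce=cv2.connectedComponentsWithStats(m.astype('uint8'))
for i in range(1,n):
    if st[i,4]>30: print(st[i],ce[i]+[225,180])
for q in('tab_tongue','cap_bar','tab_hinge'):
    for r in arm.mark_of(s,q)[:2]: print(q,r)
for X in([.458,.039,.154],[.446,.039,.1585],[.479,.065,.157],[.479,.013,.157]): print(X,proj(p,X),proj(s,X))
big=cv2.resize(p['pixels'][180:275,220:295],None,fx=6,fy=6,interpolation=cv2.INTER_CUBIC); 
b2=cv2.resize(s['pixels'][165:270,195:325],None,fx=4.5,fy=4.5,interpolation=cv2.INTER_CUBIC)
out=np.zeros((570,450+350,3),'uint8'); out[:570,:450]=big; b2=cv2.resize(b2,(350,283)); out[:283,450:]=b2
cv2.imwrite('pics/c1.png',out[:,:,::-1])
E
```

```text
tank 0.59 ((528.9696044921875, 36.33930969238281), (211.729248046875, 129.71823120117188), 3.7181334495544434)
tray 0.85 ((468.9476013183594, 269.528076171875), (131.2168426513672, 130.68882751464844), 14.45618724822998)
[  17    7   42   78 1382] [264.3922 233.4834]
tab_tongue {'uv': [226.4, 201.1], 'conf': 0.96}
cap_bar {'uv': [247.4, 200.5], 'conf': 0.81}
cap_bar {'uv': [288.8, 281.9], 'conf': 0.73}
tab_hinge {'uv': [267.2, 197.9], 'conf': 0.94}
[0.458, 0.039, 0.154] [254.9031 255.5031] [226.0805 198.9239]
[0.446, 0.039, 0.1585] [254.7725 260.5099] [220.2546 198.9057]
[0.479, 0.065, 0.157] [244.2403 246.5088] [231.4695 187.2261]
[0.479, 0.013, 0.157] [265.9066 246.9558] [240.2677 203.0925]
```

View pics/c1.png

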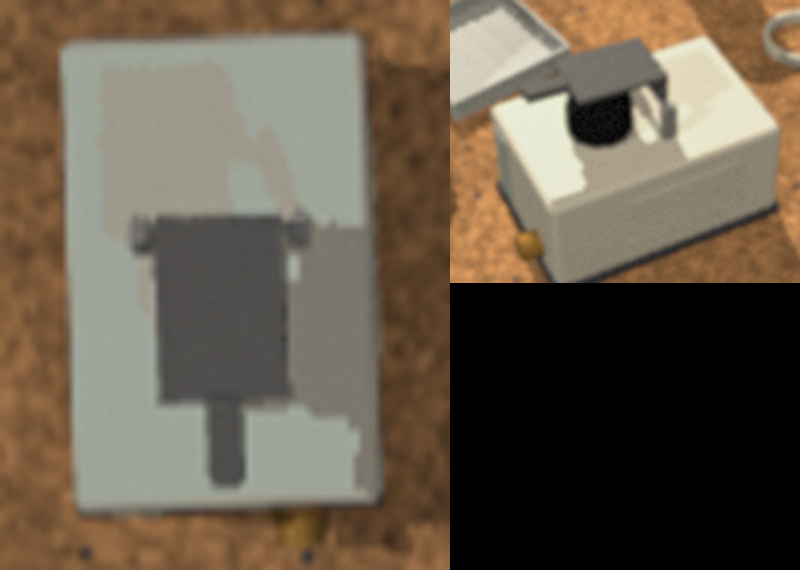

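The crop shows the plate with its ears at crop (140–305, 230) and the tongue centred at crop x=226, tip at row 487. The tank's top corners are clean, so I can fit its pose from them.

```bash
python3 - <<'E'
from h import *
np.set_printoptions(precision=4,suppress=True)
p=arm.grab_frame('top')
f=lambda u,z:atz(p,np.array(u)/6.+[220,180]-.4,z)[:2]
C=[f(u,.1) for u in((62,45),(360,35),(381,500),(78,512))]
print(np.array(C),np.mean(C,0)); a=(C[0]+C[1]-C[2]-C[3])/2; print('len',np.linalg.norm(a),'yaw',np.degrees(np.arctan2(a[1],a[0])))
b=(C[0]+C[3]-C[1]-C[2])/2; print(np.linalg.norm(b),np.degrees(np.arctan2(-b[0],b[1])))
tip=f((226,488),.156);pe=f((224,404),.156); ears=(f((142,230),.132)+f((299,228),.132))/2
print('tip',tip,'plate edge',pe,'ears',ears,f((157,404),.156),f((290,404),.156))
E
```

```text
[[ 0.6298  0.1068]
 [ 0.6367 -0.019 ]
 [ 0.4411 -0.0313]
 [ 0.4335  0.0951]] [0.5353 0.0379]
len 0.19635044604761026 yaw 3.5133219972328567
0.1263340872738721 3.293611069546071
tip [0.4451 0.033 ] plate edge [0.4786 0.0345] ears [0.5507 0.0377] [0.4781 0.0613] [0.4792 0.0081]
```

carry_out:
  commands:
    - [0.4,-1.0,0,0.4]
    - [0.9,-2.1,0,0.8]
    - [1.4,-3.2,0,1.2]
    - [1.85,-4.3,0,1.5]
    - [2.3,-5.4,0,1.9]
    - [2.75,-6.5,0,2.3]
    - [3.2,-7.6,0,2.6]
    - [3.65,-8.7,0,3.0]
    - [4.1,-9.8,0,3.42]
    - [4.6,-10.9,0,3.42]
  claw: 0.45
  force: 15

```text
t: 2.55
eef_pos: [0.4292, 0.0984, 0.2272]
ee_rot: [-3.141, -0.002, 0.061]
force: [0.4, 0.8, -0.2]
width: 0.0481
gripper_force: 0.0
```

carry_out:
  commands:
    - [0.3,-0.7,0,0]
    - [0.55,-1.33,0,0]
    - [0.55,-1.33,0,0]
    - [0.55,-1.33,-0.4,0]
    - [0.55,-1.33,-0.8,0]
    - [0.55,-1.33,-1.2,0]
    - [0.55,-1.33,-1.5,0]
    - [0.55,-1.33,-1.7,0]
    - [0.55,-1.33,-1.76,0]
    - [0.55,-1.33,-1.76,0]

```text
t: 3.8
eef_pos: [0.4563, 0.0338, 0.1388]
ee_rot: [-3.142, -0.0, 0.06]
force: [0.2, -0.5, -0.2]
width: 0.0484
gripper_force: 0.0
```

```bash
python3 - <<'E'
from h import *
s=arm.grab_frame('side');p=arm.grab_frame('top')
a=cv2.resize(s['pixels'][120:270,160:310],(400,400),interpolation=2);b=cv2.resize(p['pixels'][180:300,200:320],(400,400),interpolation=2)
cv2.imwrite('pics/c2.png',np.hstack([a,b])[:,:,::-1])
E
```

```text
(no output)
```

View pics/c2.png

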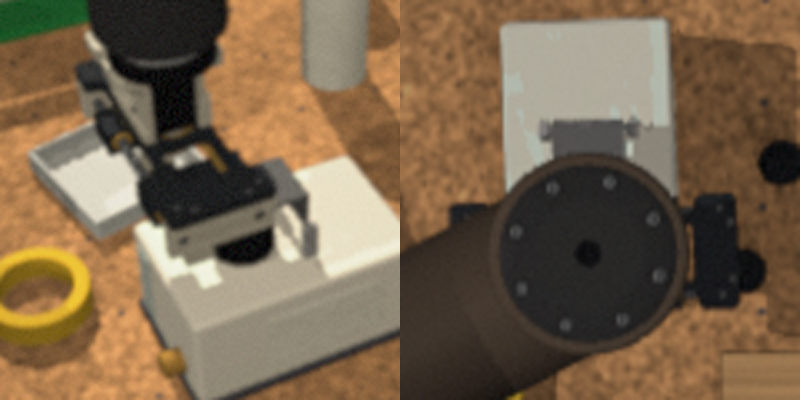

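carry_out:
  commands:
    - [0,0,0,0]
    - [0,0,0,0]
    - [0,0,0,0]
    - [0,0,0,0]
    - [0,0,0,0]
    - [0,0,0,0]
    - [0,0,0,0]
    - [0,0,0,0]
    - [0,0,0,0]
    - [0,0,0,0]
  claw: 1
  force: 20

```text
t: 5.15
eef_pos: [0.4561, 0.0352, 0.1385]
ee_rot: [-3.139, -0.0, 0.059]
force: [-4.7, 9.8, 1.9]
width: 0.0135
gripper_force: 20.0
```

carry_out:
  commands:
    - [0.09,0.005,0.257,0]
    - [0.217,0.013,0.5,0]
    - [0.375,0.022,0.72,0]
    - [0.56,0.033,0.916,0]
    - [0.775,0.046,1.086,0]
    - [1.01,0.06,1.224,0]
    - [1.26,0.075,1.328,0]
    - [1.525,0.09,1.396,0]
    - [1.79,0.106,1.427,0]
    - [2.065,0.122,1.42,0]

```text
t: 6.4
eef_pos: [0.559, 0.0412, 0.2092]
ee_rot: [-3.139, 0.001, 0.06]
force: [-5.8, 7.9, 1.2]
width: 0.0137
gripper_force: 20.0
```

carry_out:
  commands:
    - [0.268,0.016,-0.044,0]
    - [0.528,0.031,-0.126,0]
    - [0.773,0.046,-0.243,0]
    - [1.0,0.059,-0.393,0]
    - [1.204,0.071,-0.573,0]
    - [1.38,0.082,-0.78,0]
    - [1.525,0.09,-1.01,0]
    - [1.64,0.097,-1.257,0]
    - [1.715,0.101,-1.518,0]
    - [1.75,0.103,-1.7,0]

```text
t: 7.65
eef_pos: [0.65, 0.0466, 0.1256]
ee_rot: [-3.14, -0.006, 0.06]
force: [3.8, 6.0, 4.3]
width: 0.0136
gripper_force: 20.0
```

carry_out:
  commands:
    - [0,0,0,0]
    - [0,0,0,0]
    - [0,0,0,0]
    - [0,0,0,0]
    - [0,0,0.5,0]
    - [0,0,1.2,0]
    - [0,0.8,2.0,0]
    - [0,2.0,2.5,0]
    - [0,3.2,3.0,0]
    - [0,4.4,3.0,0]
  claw: 0.45

```text
t: 8.9
eef_pos: [0.6476, 0.2644, 0.2776]
ee_rot: [-3.14, -0.004, 0.059]
force: [1.3, 1.0, 0.3]
width: 0.0485
gripper_force: 0.0
```

```bash
python3 - <<'E'
from h import *
np.set_printoptions(precision=4,suppress=True)
s=arm.grab_frame('side');p=arm.grab_frame('top')
for q,z in(('cap_bar',.138),('cap',.102),('tab_tongue',.14)):
    for n,f in(('s',s),('t',p)):
        for r in arm.mark_of(f,q)[:3]: print(q,n,np.round(r['uv'],1),round(r['conf'],2),atz(f,r['uv'],z)[:2])
a=cv2.resize(s['pixels'][150:270,190:330],(467,400),interpolation=2);b=cv2.resize(p['pixels'][175:275,215:298],(332,400),interpolation=2)
cv2.imwrite('pics/c3.png',np.hstack([a,b])[:,:,::-1])
E
```

```text
cap_bar s [250.6 201. ] 0.83 [0.5068 0.0297]
cap_bar s [249.5 288.3] 0.6 [ 0.4245 -0.1748]
cap_bar s [288.4 282.7] 0.54 [ 0.491  -0.1908]
cap_bar t [258.  237.5] 0.9 [0.5021 0.0326]
cap_bar t [317.1 229.1] 0.73 [ 0.5255 -0.1117]
cap_bar t [303.3 261.4] 0.54 [ 0.446 -0.079]
cap s [249.2 290.6] 0.72 [ 0.4305 -0.1541]
cap s [295.1 291.4] 0.72 [ 0.5058 -0.1891]
cap s [250.3 210.1] 0.56 [0.5087 0.04  ]
cap t [256.  238.4] 0.79 [0.5012 0.0379]
cap t [301.8 260.7] 0.68 [ 0.4475 -0.0781]
cap t [313.5 231.3] 0.61 [ 0.5219 -0.1065]
tab_tongue s [304.5 178.4] 0.73 [0.6389 0.0479]
tab_tongue t [255.1 178. ] 0.67 [0.6482 0.0429]
```

View pics/c3.png

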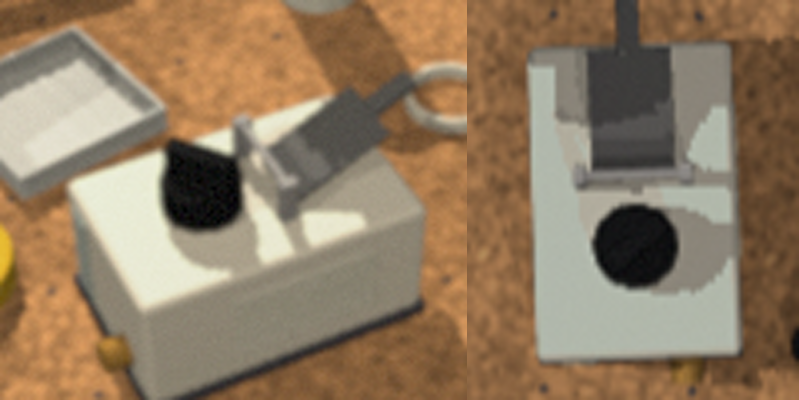

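The tab is folded well back (tongue around side (304,178)), and the cap is exposed at crop (635,245) in the top view. The bar's direction needs a contrast stretch before I can read it.

```bash
python3 - <<'E'
from h import *
np.set_printoptions(precision=4,suppress=True)
T=[];S=[]
for _ in range(8): T.append(arm.grab_frame('top')); S.append(arm.grab_frame('side'))
p,s=T[0],S[0]
mt=np.mean([x['pixels'].astype(float) for x in T],0);ms=np.mean([x['pixels'].astype(float) for x in S],0)
m=(mt.max(2)<75).astype('uint8'); n,l,st,ce=cv2.connectedComponentsWithStats(m[222:255,240:275])
i=1+np.argmax(st[1:,4]); print(st[i],ce[i]+[240,222],atz(p,ce[i]+[240,222],.125)[:2])
a=ms[180:235,225:280];b=mt[222:257,240:275]
f=lambda x:cv2.resize(np.clip((x-8)*4.5,0,255).astype('uint8'),(400,400),interpolation=cv2.INTER_CUBIC)
print(a.min(),b.min())
cv2.imwrite('pics/c4.png',np.hstack([f(a),f(b)])[:,:,::-1])
E
```

```text
[  7   4  21  21 343] [256.9417 236.    ] [0.5062 0.0354]
5.375 9.375
```

View pics/c4.png

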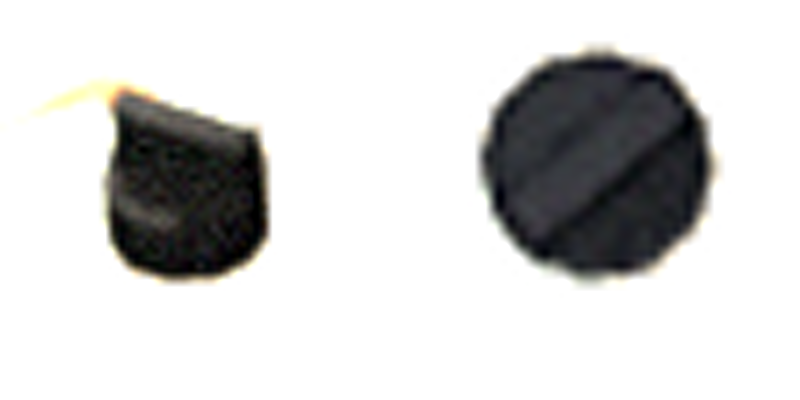

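The stretched top view shows the bar running diagonally, with its right edge from crop (545,232) to (690,125). In the side view its top runs from (120,95) to (255,135).

```bash
python3 - <<'E'
from h import *
p=arm.grab_frame('top');s=arm.grab_frame('side')
t=lambda a:atz(p,(np.array(a)-[400,0])/11.43+[240,222]-.5,.147)[:2]
u=lambda a:atz(s,np.array(a)/7.27+[225,180]-.5,.147)[:2]
for A,B in((t((545,232)),t((690,125))),(t((508,195)),t((655,82))),(u((118,95)),u((255,133)))):
    d=B-A; print(A,B,np.linalg.norm(d),np.degrees(np.arctan2(d[1],d[0])))
E
```

```text
[0.49102208 0.04637443] [0.514335  0.0161365] 0.03818147197301071 -52.36840226070823
[0.4986941 0.0543827] [0.523313   0.02374621] 0.03930247485975789 -51.215311542458515
[0.49417792 0.05253692] [0.52387686 0.02218916] 0.042461906764079835 -45.61907131888955
```

carry_out:
  commands:
    - [-0.5,-0.8,0,-1.5]
    - [-1.0,-1.6,0,-3.0]
    - [-1.5,-2.5,0,-4.5]
    - [-2.1,-3.4,0,-6.0]
    - [-2.6,-4.2,0,-7.5]
    - [-2.83,-4.57,-0.3,-8.9]
    - [-2.83,-4.57,-0.9,-8.9]
    - [-2.83,-4.57,-1.5,-8.9]
    - [-2.83,-4.57,-1.9,-8.9]
    - [-2.83,-4.57,-1.9,-8.9]
  claw: 0.61
  force: 12

```text
t: 11.45
eef_pos: [0.5045, 0.0338, 0.1784]
ee_rot: [3.139, 0.001, -0.873]
force: [-0.0, 0.5, 1.0]
width: 0.0342
gripper_force: 0.0
```

carry_out:
  commands:
    - [0.02,0.03,-0.2,0]
    - [0.02,0.03,-0.4,0]
    - [0.02,0.03,-0.6,0]
    - [0.02,0.03,-0.75,0]
    - [0.02,0.03,-0.85,0]
    - [0.02,0.03,-0.92,0]
    - [0.02,0.03,-0.97,0]
    - [0.02,0.03,-0.97,0]
    - [0.02,0.03,-0.97,0]
    - [0.02,0.03,-0.97,0]

```text
t: 12.7
eef_pos: [0.5066, 0.0357, 0.1312]
ee_rot: [-3.141, -0.0, -0.873]
force: [-1.0, 0.2, -0.4]
width: 0.0341
gripper_force: 0.0
```

carry_out:
  commands:
    - [0,0,0,0]
    - [0,0,0,0]
    - [0,0,0,0]
    - [0,0,0,0]
    - [0,0,0,0]
    - [0,0,0,0]
    - [0,0,0,0]
    - [0,0,0,0]
    - [0,0,0,0]
    - [0,0,0,0]
  claw: 1

```text
t: 13.95
eef_pos: [0.5069, 0.0359, 0.1313]
ee_rot: [-3.141, -0.0, -0.872]
force: [3.6, 2.4, 2.2]
width: 0.0142
gripper_force: 11.9
```

```bash
python3 -c "
from station import arm
s=arm.get_state();print(s['eef_pos'],s['ee_rot'],s['force'],s['moment'],s['width'])"
```

```text
[0.50686146 0.03585257 0.13125966] [-3.14079794e+00 -3.27978853e-04 -8.72487084e-01] [3.60057078 2.4397254  2.18475332] [ 1.15219342 -1.63387787  0.02090417] 0.014206966920118773
```

carry_out:
  commands:
    - [0,0,0,0.4]
    - [0,0,0,0.8]
    - [0,0,0,1.2]
    - [0,0,0,1.6]
    - [0,0,0,2.0]
    - [0,0,0.01,2.4]
    - [0,0,0.01,2.8]
    - [0,0,0.01,3.2]
    - [0,0,0.01,3.6]
    - [0,0,0.01,4.0]

```text
t: 15.2
eef_pos: [0.5076, 0.0359, 0.1319]
ee_rot: [-3.14, -0.002, -0.452]
force: [6.4, 2.4, 1.3]
width: 0.0143
gripper_force: 12.0
```

```bash
echo "from station import arm
s=arm.get_state();print(s['eef_pos'].round(4),s['ee_rot'].round(3),s['force'].round(1),s['moment'].round(3),s['width'],s['gripper_force'],s['t'])">st.py; python3 st.py
```

```text
[0.5076 0.0359 0.1319] [-3.14e+00 -2.00e-03 -4.52e-01] [6.4 2.4 1.3] [ 0.878 -2.569 -0.133] 0.014255105014837717 11.963096559047699 15.2
```

carry_out:
  commands:
    - [0.01,0,0,0.2]
    - [0.02,0.005,0,0.4]
    - [0.02,0.01,0,0.6]
    - [0.02,0.01,0,0.8]
    - [0.02,0.01,0,1.0]
    - [0.02,0.01,0,1.0]
    - [0.02,0.01,0,1.0]
    - [0.02,0.01,0,1.0]
    - [0.02,0.01,0,1.0]
    - [0.02,0.01,0,1.0]

```text
t: 16.45
eef_pos: [0.5078, 0.0363, 0.1317]
ee_rot: [-3.141, -0.001, -0.348]
force: [4.6, 2.0, 3.8]
width: 0.0143
gripper_force: 11.9
```

```bash
python3 st.py
```

```text
[0.5078 0.0363 0.1317] [-3.141e+00 -1.000e-03 -3.480e-01] [4.6 2.  3.8] [ 0.797 -1.927  0.033] 0.014314894048692045 11.940666139125824 16.45
```

carry_out:
  commands:
    - [0.01,0,0,0.1]
    - [0.02,0,0,0.2]
    - [0.02,0,0,0.3]
    - [0.02,0,0,0.4]
    - [0.02,0,0,0.5]
    - [0.02,0,0.01,0.6]
    - [0.02,0,0.01,0.7]
    - [0.02,0,0.01,0.8]
    - [0.02,0,0.01,0.9]
    - [0.02,0,0.01,1.0]

```text
t: 17.7
eef_pos: [0.5082, 0.0363, 0.1318]
ee_rot: [-3.142, 0.001, -0.244]
force: [1.3, 4.3, 0.7]
width: 0.0141
gripper_force: 12.0
```

```bash
python3 st.py
```

```text
[0.5082 0.0363 0.1318] [-3.142e+00  1.000e-03 -2.440e-01] [1.3 4.3 0.7] [ 2.069 -0.826 -0.139] 0.014133238896966173 12.03335925936699 17.7
```

carry_out:
  commands:
    - [0,0.01,0,0.1]
    - [0,0.01,0,0.2]
    - [0,0.01,0,0.3]
    - [0,0.01,0,0.4]
    - [0,0.01,0,0.5]
    - [0,0.01,0.01,0.6]
    - [0,0.01,0.01,0.7]
    - [0,0.01,0.01,0.8]
    - [0,0.01,0.01,0.9]
    - [0,0.01,0.01,1.0]

```text
t: 18.95
eef_pos: [0.5083, 0.0368, 0.1321]
ee_rot: [-3.141, 0.0, -0.139]
force: [2.5, 4.7, -2.4]
width: 0.0146
gripper_force: 12.4
```

```bash
python3 st.py
```

```text
[0.5083 0.0368 0.1321] [-3.141  0.    -0.139] [ 2.5  4.7 -2.4] [ 1.924 -1.168 -0.363] 0.014587126676927986 12.408641535639617 18.95
```

carry_out:
  commands:
    - [0,0,0,-0.1]
    - [0,0,0,-0.2]
    - [0,0,0,-0.2]
    - [0,0,0,-0.2]
    - [0,0,0,-0.2]
    - [0,0,0,-0.2]
    - [0,0,0,-0.2]
    - [0,0,0,-0.2]
    - [0,0,0,-0.2]
    - [0,0,0,-0.2]

```text
t: 20.2
eef_pos: [0.5083, 0.0368, 0.1321]
ee_rot: [-3.141, 0.001, -0.161]
force: [2.6, 5.6, -2.8]
width: 0.0148
gripper_force: 12.1
```

```bash
python3 st.py
```

```text
[0.5083 0.0368 0.1321] [-3.141e+00  1.000e-03 -1.610e-01] [ 2.6  5.6 -2.8] [ 1.929 -1.092 -0.244] 0.014829577172738334 12.132677300733121 20.2
```

carry_out:
  commands:
    - [0,0,0.01,0]
    - [0,0,0.02,0]
    - [0,0,0.03,0]
    - [0,0,0.04,0]
    - [0,0,0.05,0]
    - [0,0,0.06,0]
    - [0,0,0.06,0]
    - [0,0,0.06,0]
    - [0,0,0.06,0]
    - [0,0,0.06,0]

```text
t: 21.45
eef_pos: [0.5076, 0.0367, 0.1341]
ee_rot: [3.141, 0.002, -0.161]
force: [3.8, 5.3, -8.5]
width: 0.0143
gripper_force: 12.0
```

```bash
python3 st.py
```

```text
[0.5076 0.0367 0.1341] [ 3.141e+00  2.000e-03 -1.610e-01] [ 3.8  5.3 -8.5] [ 1.991 -1.48  -0.208] 0.014250762461278543 12.034021790750558 21.45
```

carry_out:
  commands:
    - [0.01,0.02,0,-0.1]
    - [0.03,0.04,0,-0.2]
    - [0.03,0.04,0,-0.2]
    - [0.03,0.04,0.01,-0.2]
    - [0.03,0.04,0.01,-0.2]
    - [0.03,0.04,0.02,-0.2]
    - [0.03,0.04,0.02,-0.2]
    - [0.03,0.04,0.02,-0.2]
    - [0.03,0.04,0.02,-0.2]
    - [0.03,0.04,0.02,-0.2]

```text
t: 22.7
eef_pos: [0.5098, 0.0385, 0.1365]
ee_rot: [3.141, 0.0, -0.182]
force: [-1.8, -2.4, -4.0]
width: 0.0142
gripper_force: 12.0
```

```bash
python3 st.py
```

```text
[0.5098 0.0385 0.1365] [ 3.141  0.    -0.182] [-1.8 -2.4 -4. ] [-1.053  1.    -0.161] 0.014198150039516905 12.0018070936203 22.7
```

carry_out:
  commands:
    - [-0.01,-0.02,0.02,0]
    - [-0.01,-0.02,0.04,0]
    - [-0.01,-0.02,0.06,0]
    - [-0.01,-0.02,0.08,0]
    - [-0.01,-0.02,0.1,0]
    - [-0.01,-0.02,0.1,0]
    - [-0.01,-0.02,0.1,0]
    - [-0.01,-0.02,0.1,0]
    - [-0.01,-0.02,0.1,0]
    - [-0.01,-0.02,0.1,0]

```text
t: 23.95
eef_pos: [0.5094, 0.0377, 0.1415]
ee_rot: [3.142, 0.0, -0.182]
force: [-1.3, -0.7, -1.0]
width: 0.014
gripper_force: 12.0
```

```bash
python3 st.py; python3 - <<'E'
from h import *
p=arm.grab_frame('side')
for r in arm.mark_of(p,'cap')+arm.mark_of(p,'cap_bar'): print(np.round(r['uv'],1),r['conf'])
cv2.imwrite('pics/c5.png',cv2.resize(p['pixels'][150:260,190:310],(600,550),interpolation=2)[:,:,::-1])
E
```

```text
[0.5094 0.0377 0.1415] [ 3.142  0.    -0.182] [-1.3 -0.7 -1. ] [-0.037 -0.014 -0.055] 0.013997900121757384 11.975474506616592 23.95
[295.6 291.9] 0.75
[249.6 206.9] 0.7
[247.3 290.7] 0.52
[245.2 195.6] 0.83
[247.6 287. ] 0.65
[292.4 284.3] 0.53
[306.4 176.7] 0.49
```

View pics/c5.png

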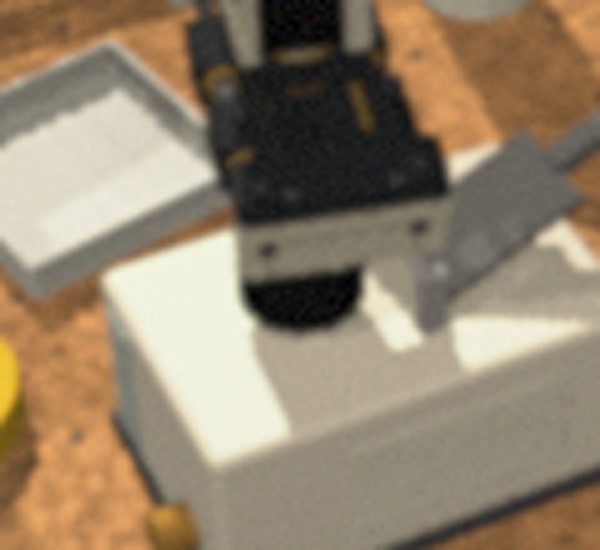

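The cap rides with the fingers and the wrist force is about its weight, so it's free. Now lift it and carry it to the tray.

carry_out:
  commands:
    - [0,0,0.1,0]
    - [0,0,0.4,0]
    - [0,0,0.8,0]
    - [0,0,1.2,0]
    - [0,0,1.5,0]
    - [-0.1,0.6,1.5,0]
    - [-0.25,1.4,1.5,0]
    - [-0.45,2.4,1.5,0]
    - [-0.65,3.4,1.5,0]
    - [-0.75,4.2,1.5,0]
  force: 20

```text
t: 25.35
eef_pos: [0.4714, 0.2495, 0.2173]
ee_rot: [-3.141, -0.0, -0.181]
force: [0.4, -0.2, -0.3]
width: 0.0141
gripper_force: 20.0
```

carry_out:
  commands:
    - [-0.08,0.47,-0.3,0]
    - [-0.08,0.47,-0.8,0]
    - [-0.08,0.47,-1.3,0]
    - [-0.08,0.47,-1.8,0]
    - [-0.08,0.47,-2.3,0]
    - [-0.08,0.47,-2.6,0]
    - [-0.08,0.47,-2.9,0]
    - [-0.08,0.47,-3.1,0]
    - [-0.08,0.47,-3.2,0]
    - [-0.08,0.47,-3.2,0]

```text
t: 26.6
eef_pos: [0.468, 0.2712, 0.0565]
ee_rot: [3.141, 0.0, -0.181]
force: [0.6, -0.4, -0.8]
width: 0.0141
gripper_force: 20.0
```

```bash
python3 st.py; python3 - <<'E'
from h import *
p=arm.grab_frame('side')
for r in arm.mark_of(p,'cap'): print(np.round(r['uv'],1),r['conf'],atz(p,r['uv'],.02),atz(p,r['uv'],.004))
for r in arm.mark_of(p,'tab_tongue'): print('tongue',np.round(r['uv'],1),r['conf'])
cv2.imwrite('pics/c6.png',cv2.resize(p['pixels'][130:240,150:310],(800,550),interpolation=2)[:,:,::-1])
E
```

```text
[0.468  0.2712 0.0565] [ 3.141  0.    -0.181] [ 0.6 -0.4 -0.8] [-0.016  0.016  0.012] 0.0141426566517414 19.97494250535965 26.6
[203.8 176.5] 0.73 [0.47184905 0.28343581 0.02      ] [0.4759545 0.302401  0.004    ]
[295.2 289.8] 0.54 [ 0.53523622 -0.13274195  0.02      ] [ 0.54064766 -0.12235136  0.004     ]
[248.1 294.1] 0.52 [ 0.44390893 -0.10426661  0.02      ] [ 0.44743873 -0.09328933  0.004     ]
tongue [310.  176.9] 0.88
tongue [305.6 364.6] 0.33
```

View pics/c6.png

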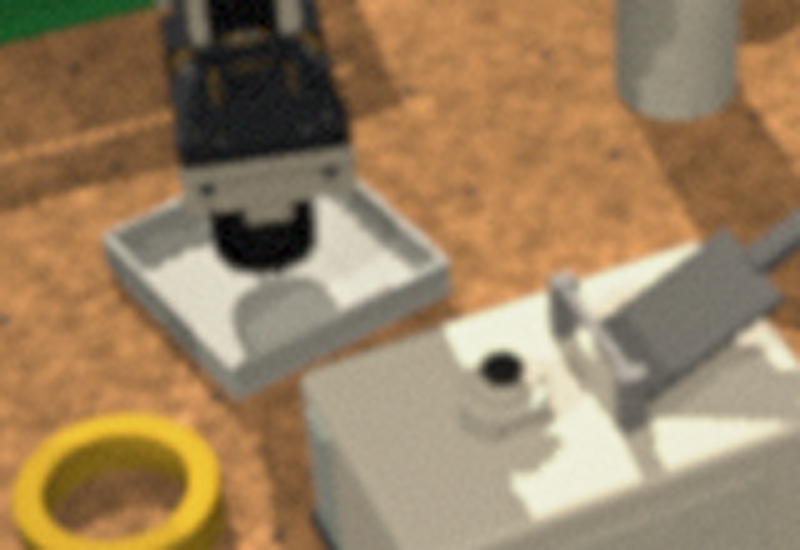

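The cap hangs upright over the tray (crop (265,240)) and the neck is bare. Lowering slowly.

carry_out:
  commands:
    - [0,0,-0.1,0]
    - [0,0,-0.2,0]
    - [0,0,-0.28,0]
    - [0,0,-0.33,0]
    - [0,0,-0.37,0]
    - [0,0,-0.4,0]
    - [0,0,-0.42,0]
    - [0,0,-0.44,0]
    - [0,0,-0.46,0]
    - [0,0,-0.46,0]

```text
t: 28.0
eef_pos: [0.4679, 0.2712, 0.0335]
ee_rot: [3.142, 0.0, -0.181]
force: [0.4, -0.2, -0.6]
width: 0.0139
gripper_force: 20.0
```

carry_out:
  commands:
    - [0,0,-0.01,0]
    - [0,0,-0.02,0]
    - [0,0,-0.03,0]
    - [0,0,-0.04,0]
    - [0,0,-0.05,0]
    - [0,0,-0.05,0]
    - [0,0,-0.05,0]
    - [0,0,-0.05,0]
    - [0,0,-0.05,0]
    - [0,0,-0.05,0]

```text
t: 29.25
eef_pos: [0.4679, 0.2712, 0.0323]
ee_rot: [-3.141, -0.0, -0.181]
force: [-6.7, -2.0, 14.8]
width: 0.0135
gripper_force: 20.0
```

Contact, with 15 N pressing on the floor. Ease up slightly, hold, then release and retreat.

carry_out:
  commands:
    - [0,0,0.015,0]
    - [0,0,0.015,0]
    - [0,0,0.015,0]
    - [0,0,0.015,0]
    - [0,0,0.015,0]
    - [0,0,0.015,0]
    - [0,0,0.015,0]
    - [0,0,0.015,0]
    - [0,0,0.015,0]
    - [0,0,0.015,0]

```text
t: 30.5
eef_pos: [0.4679, 0.2712, 0.0323]
ee_rot: [-3.142, -0.0, -0.181]
force: [-3.7, -0.6, 9.8]
width: 0.014
gripper_force: 20.0
```

carry_out:
  commands:
    - [0,0,0,0]
    - [0,0,0,0]
    - [0,0,0,0]
    - [0,0,0,0]
    - [0,0,0.2,0]
    - [0,0,0.6,0]
    - [0,0,1.2,0]
    - [0,0,2.0,0]
    - [0,0,3.0,0]
    - [0,0,4.0,0]
  claw: 0.6

```text
t: 31.75
eef_pos: [0.4678, 0.2709, 0.2342]
ee_rot: [-3.141, -0.0, -0.181]
force: [0.8, 0.8, -0.5]
width: 0.0346
gripper_force: 0.0
```

carry_out:
  commands:
    - [0,0.5,0.2,0]
    - [0,1.2,0.2,0]
    - [0,2.0,0.2,0]
    - [0,2.8,0.2,0]
    - [0,3.4,0.2,0]
    - [0,3.6,0.2,0]
    - [0,3.6,0.2,0]
    - [0,3.6,0.2,0]
    - [0,3.6,0.2,0]
    - [0,3.6,0.2,0]

```text
t: 33.0
eef_pos: [0.4681, 0.4506, 0.2421]
ee_rot: [-3.141, -0.0, -0.182]
force: [0.7, -0.1, -0.1]
width: 0.0349
gripper_force: 0.0
```

```bash
python3 st.py; python3 - <<'E'
from h import *
p=arm.grab_frame('side');t=arm.grab_frame('top')
for f in(p,t):
    for q in('cap','cap_bar'):
        for r in arm.mark_of(f,q): print(q,np.round(r['uv'],1),round(r['conf'],2),atz(f,r['uv'],.004 if q=='cap' else .04))
a=cv2.resize(p['pixels'][130:240,150:330],(500,306),interpolation=2);b=cv2.resize(t['pixels'][215:290,130:205],(300,306),interpolation=2)
cv2.imwrite('pics/c7.png',np.hstack([a,b])[:,:,::-1])
E
```

```text
[0.4681 0.4506 0.2421] [-3.141 -0.    -0.182] [ 0.7 -0.1 -0.1] [-0.053 -0.021 -0.018] 0.03491483015390748 0.0 33.0
cap [204.4 184.9] 0.81 [0.46745119 0.2695225  0.004     ]
cap [293.9 289.6] 0.7 [ 0.538402   -0.12079735  0.004     ]
cap [245.1 290.5] 0.67 [ 0.44506126 -0.08233586  0.004     ]
cap [261.6 240.8] 0.38 [0.52908256 0.03203835 0.004     ]
cap_bar [289.7 282.8] 0.71 [ 0.52575662 -0.12566081  0.04      ]
cap_bar [200.3 174.2] 0.68 [0.46124874 0.27196891 0.04      ]
cap_bar [246.  284.6] 0.5 [ 0.4440793  -0.09473527  0.04      ]
cap [168.1 253.6] 0.85 [0.45843523 0.27600699 0.004     ]
cap [302.6 260.7] 0.6 [ 0.44725699 -0.08779263  0.004     ]
cap [313.1 230.3] 0.48 [ 0.52988973 -0.11506429  0.004     ]
cap_bar [302.4 259.4] 0.68 [ 0.45075824 -0.0843718   0.04      ]
cap_bar [167.  247.7] 0.53 [0.47370663 0.27291254 0.04      ]
```

View pics/c7.png

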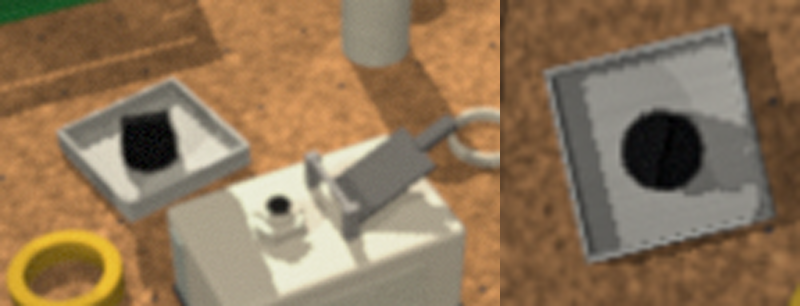

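The cap stands upright in the middle of the tray (top crop (662,150)), the tab is still folded back and the arm is clear, so I'll hand it in.

```bash
python3 -c "
from station import arm
print(arm.job_done())"
```

```text
the job is handed in; nothing more can be done
None
```

The job is handed in (no verdict was returned): the last pictures show the cap upright and released mid-tray, the tab still folded back and the arm clear; unscrewing peaked at 0.36 N m at the stop, against the 0.4 limit.

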